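Slide a let-in steel blank out of the timber and lay it on the drilling block

TASK

A flat steel blank lies flush in the groove cut across the short timber, where its sides cannot be gripped. With light pressure on its top slide it, still lying flat in the groove, out over the timber's near edge until it overhangs far enough (a good 3 cm) to be pinched by its two long sides; then lift it off and lay it on the drilling block, flat and centred along the ridge between the two end stops, and let go. Be gentle: never force the blank against the timber or the block with more than about 30 N, don't let it fall to the bench, and leave the other tools where they are.

Things in the scene. Friction and masses are not known exactly. Their poses are not given: they have to be found in the camera images.
- timber: short light timber fixed to the bench, 160 mm (own x) by 220 mm (own y) by 80 mm high; origin at the centre of its underside, z up. Across its top along own x runs a groove 55 mm wide, 8 mm deep, centred at y = 0, open at the near face (own x = -80 mm, towards the robot), stopped at own x = +68 mm. Stands left or right of the bench's middle, turned up to 0.25 rad.
- mouth (a point): on the timber: middle of the groove floor at its open end, on the edge of the near face (timber's own x = -80 mm, y = 0, 72 mm above the bench); axes as the timber, so own -x points out of the groove into free air over the bench, with nothing below but the bench top
- blank: flat steel blank 140 mm (own x) by 50 mm (own y) by 8 mm, solid, 0.35 to 0.53 kg; origin at the centre of its underside. Starts lying in the groove, long side along it, top flush with the timber, near end 2 to 6 mm inside the near face, 2.5 mm play each side, up to 6 mm at the far end: no finger fits round it. It tips off if 70 mm overhangs.
- top (a point): centre of the blank's top face, 80 mm above the bench at the start. Blank and timber are hard: a fingertip 1 mm too low can press too hard, 1 mm too high not at all. Steel on timber has friction about 0.22 to 0.34 (unknown); a fingertip pressed here with about 14 N drags the blank along; at a few N the finger just slips over it
- drillblock: drilling block fixed to the bench: an upright wooden ridge 168 mm long (own x), 34 mm wide, top 62 mm above the bench, on a 200x110x12 mm plywood foot; origin under the foot's centre. A stop 8 mm high and 10 mm long lies across each end of the ridge's top, 148 mm clear between them. Fingers holding the blank's long sides pass down beside the ridge, up to 50 mm below its top. Turned up to 0.4 rad.
- seat (a point): middle of the ridge's top between the two stops, 62 mm above the bench, axes as the drilling block: the centre of the blank's underside belongs here, the blank's long side along own x (either way round)
- tape: bystander: tape measure, black rounded case 50x42x34 mm, lying on the timber's top beside the groove; origin under its centre
- square: bystander: try square lying on the bench near the robot: dark wooden stock 18x85x16 mm with a 110 mm steel blade; origin under the stock's centre
- hammer: bystander: hammer lying on the bench at the far left (+y); origin on its underside
- chisel: bystander: wood chisel about 215 mm long, lying on the bench beyond the task's things; origin on the bench under its middle
- jar: bystander: glass jar 64 mm across, 85 mm high, standing beyond the task's things; origin under its centre
- plane: bystander: small block plane 150x44x55 mm standing on the bench at the far right (-y); origin under its centre
- offcut: bystander: loose wooden offcut 130x55x45 mm on the right (-y), nearer the robot than the task's things; origin under its centre
Mind the look-alikes: they are no part of the job. Leave any red or yellow look-alike of the drillblock alone. Leave any orange look-alike of the blank alone.

How it is judged:
On the way:
1. the blank has been slid out along the groove, still lying flat in it, until it overhangs the timber's near face by 30 mm or more (and less than half) (x of blank in the frame of timber between -0.08 and -0.04 m and z of blank in the frame of timber between 0.068 and 0.076 m and y of blank in the frame of timber between -0.006 and 0.006 m and angle between blank's own z axis and vertical below 0.06 rad), for 0.1 s.
At the end, for the whole second after the job is handed in: the blank lies at rest, flat (within 0.04 rad) on the drilling block's ridge between the two stops: the centre of its underside within 6 mm of the seat along the ridge, 9 mm across it and 3 mm in height, its long side along the ridge within 0.12 rad (either way round); released (x of blank in the frame of seat between -0.006 and 0.006 m and y of blank in the frame of seat between -0.009 and 0.009 m and z of blank in the frame of seat between -0.003 and 0.003 m and angle between the x axis of blank and the x axis of seat, either way round below 0.12 rad and angle between blank's own z axis and vertical below 0.04 rad and linear speed of blank below 0.02 m/s and angular speed of blank below 0.2 rad/s); the robot touches nothing.
It fails at once if the blank is forced against the timber with more than 30 N (contact force between blank and timber above 30 N).
It fails at once if the blank is forced against or dropped on the drilling block with more than 30 N (contact force between blank and drillblock above 30 N).
It fails at once if the blank falls to the bench (its centre lower than 30 mm) (height (world z) of blank below 0.03 m).
It fails at once if one of the other tools is moved by more than 20 mm (distance of any of tape, square, hammer, chisel, jar, plane, offcut from where it was at the start of the episode above 0.02 m).
It also fails if it takes over 59 s, if anything falls off the work surface, if the arm or the gripper's body presses on something with over 40 N, if the wrist force passes 120 N, or if a joint passes its speed limit or range.

ROBOT

A 6-joint arm with a two-finger parallel gripper is mounted at the origin on the work surface. World frame = base frame: x ahead of the robot, y to its left, z up, the work surface at z = 0. Lengths are in m, angles in rad, forces in N, time in s.
With the tool pointing down it reaches from about 0.325 to 0.75 m from the base axis. Payload 7.6 kg.
Tool frame: the origin (TCP) lies at the very end of the fingers, on their centre line; the grasp point (between the pads) lies 19 mm behind it; z points along the fingers, y is the line along which they close (so a half turn about z gives the same grasp; the last joint's range is limited). The gripper opens to 85 mm and grips with 20 to 120 N. Pads are 22 mm wide; open, the fingers measure 114 mm over their backs; the gripper's body (76 mm by 85 mm) begins 54 mm behind the grasp point. The pads swing forward as they close: fully open they stand 13 mm farther back than shut.
Start: joints at [-1.331, 0.052, 1.401, -0, 1.689, -0.07], TCP at [0.16, -0.5, 0.231] pointing down, gripper open.
Joint ranges: [-2.9, 2.9], [-0.91, 2.17], [0.12, 2.37], [-1.06, 4.2], [0.26, 2.73], [-2.93, 2.93]. Speed limits (rad/s): [2.57, 2.57, 3.01, 3.14, 3.14, 3.14].

INTERFACE

Orientations are given as a unit quaternion [w, x, y, z].
In Python, from workcell import arm gives the robot as it stands. The module is installed in compiled form; this text tells all that it offers.
- The arm moves only by the tool apply_moves, never from a script. Its argument "rows" is one flat list of numbers, 6 for each row, row after row: the shift along the world's x, y, z as a fraction of full scale, then the turn, a rotation vector about the world's x, y, z as a fraction of full scale. In form: [tx, ty, tz, rx, ry, rz, tx, ty, tz, rx, ry, rz, ...]. A call has 1 to 20 rows; each row is the pose to reach, as a shift and turn from the pose commanded when the call began; what a row does not reach only later rows make up. Full scale, the value 1, is 0.4 m for a shift and 45 degrees for a turn. A row lasts 1/10 s, in which the tool goes at most 50 mm and 8.59 degrees, less where a joint would pass 70% of its speed; a pose out of reach is approached as far as the arm can. A call with a number of a shift or a turn outside -1 to 1 is refused whole. A call with a gripper value outside its range is refused whole. "hand" is the gripper command: -1 is fully open, 1 is shut, values between are in proportion, set as the call begins (left out, the last holds). The fingers move at their own pace and stop on an object; "force" is the grip in N (left out, the last holds). Time passes only in rows, so rows that repeat a pose let the fingers close. It gives the time, the measured TCP pose, the force, the opening and the grip force at its end, in the units of the state.
- arm.get_state(): the state, without advancing time (a new reading comes with each control period).
- arm.read_camera(name): name is "scene" or "top"; returns the picture (400x640x3 uint8, blue, green, red); there is no depth.
- arm.calibration(name): a dict with "intrinsics" (3x3 intrinsics, pixels), "R" (3x3) and "t" (3): a world point X has camera coordinates R X + t. Camera axes: x right, y down, z forward; pixel columns grow to the right and rows downward; lengths in m; the calibration is good to about 2 mm. A picture is of the moment at which its call begins. calibration takes no time and is no camera call.
- arm.sign_off(): hands the job in; it is judged then, once.
Trained networks look in the newest picture that a camera, given by its name, has taken for a name from the list of things; names that differ only in an ending like _2 or _b are one class to them, and where a whole thing is asked for, a point or a joint stands for the part that bears it (a point fixed in the world has none). Each returns a list of dicts, best first, with "score" (0 to 1); they miss things now and then, are a little off and sometimes report something else, mostly with a low value. They report only what shows in the picture. A call takes as long as a camera call. They do not tell look-alikes from the thing itself.
- arm.masks_of(camera, label): "mask" (400x640 bool, what is visible of it) and "point" ([row, column] in pixels, amid what is visible of it).
The state is a dict: "clock": time; "q": joint angles; "qvel": joint speeds; "joint_torque": joint torques, N m; "tcp_pos": TCP position; "eef_rot": TCP orientation; "wrist_force": force on the tool from outside, world axes, zero at the start; "torque": the same for the moment, N m; "grip_width": finger opening in m; "grasp_force": force on a finger pad.
Only numpy, scipy, OpenCV 4.12 (cv2) and the standard library are available. Lean on these libraries where they do the work, as an engineer would, in place of code of your own. Each camera call takes 0.05 s, during which the arm holds its last target. There are 200 camera calls.

## Working session

There is one attempt and no reset: what is moved stays moved. The work goes in short steps, Python scripts to look and compute and a tool call to move; the robot and the scene stay as the last step left them, time stands still between calls to the robot, and variables do not carry over. Pictures are saved under pics/ and viewed, at most 10 in all, crops included, and the job is handed in when it is done.

Besides the shell and the picture viewer there is one more tool, called after "Request:" as name(argument=value, ...) on one line, values as JSON. apply_moves: Moves the arm, as the interface text tells. Shift numbers are shares of 0.4 m and turn numbers shares of 45 degrees, none past 1 either way. Its arguments: {"type":"object","properties":{"rows":{"type":"array","items":{"type":"number","minimum":-1,"maximum":1}},"hand":{"type":"number"},"force":{"type":"number"}},"required":["rows"]}

```bash
mkdir -p pics; python3 - <<'E'
from workcell import arm
import cv2,numpy as np
for n in("scene","top"):
    im=arm.read_camera(n); cv2.imwrite(f"pics/{n}0.png",im)
    c=arm.calibration(n); print(n,c["intrinsics"],c["R"],c["t"],-np.array(c["R"]).T@c["t"])
    for l in("timber","blank","drillblock","tape"):
        for d in arm.masks_of(n,l): print(l,round(d["score"],2),d["point"],d["mask"].sum())
print(arm.get_state())
E
```

```text
scene [[440.34085807   0.         319.70103837]
 [  0.         440.34085807 202.47848013]
 [  0.           0.           1.        ]] [[-0.23247749  0.97249366 -0.01450163]
 [ 0.76494685  0.17361371 -0.62025365]
 [-0.60067507 -0.15528799 -0.78426724]] [ 0.07491069 -0.36377709  1.78364247] [1.36707475 0.26728476 1.17430462]
timber 0.79 [223.6, 234.0] 3126
blank 0.83 [202.6, 240.9] 538
blank 0.72 [165.6, 285.2] 376
drillblock 0.69 [178.2, 389.2] 1428
drillblock 0.68 [236.1, 356.5] 1951
drillblock 0.61 [194.9, 494.7] 1684
tape 0.51 [205.5, 260.0] 262
top [[406.92292405   0.         318.56416786]
 [  0.         406.92292405 199.78505371]
 [  0.           0.           1.        ]] [[ 0.01584945 -0.99982729  0.00970506]
 [-0.98996035 -0.01705501 -0.14031262]
 [ 0.14045391 -0.00738375 -0.99005968]] [0.03449839 0.52885903 1.39142715] [0.3275713  0.05378607 1.45146671]
timber 0.95 [181.4, 400.5] 2401
timber 0.48 [188.5, 280.3] 1709
blank 0.76 [182.5, 392.4] 645
drillblock 0.75 [260.3, 155.2] 1936
drillblock 0.69 [184.8, 281.3] 1736
drillblock 0.69 [260.7, 258.4] 1746
tape 0.74 [179.7, 367.2] 187
tape 0.29 [183.1, 392.9] 562
{'clock': 0.5, 'q': array([-1.33128225e+00,  5.22178111e-02,  1.40077324e+00,  1.49202945e-05,
        1.68858480e+00, -7.03169863e-02]), 'qvel': array([-0.00097192, -0.00056497, -0.00230113,  0.0001944 , -0.0004702 ,
       -0.00101457]), 'joint_torque': array([ 4.09364784e-04, -3.81216145e+01, -3.60044932e+01, -7.02826674e-05,
        5.44136346e-04, -1.19346453e-07]), 'tcp_pos': array([ 0.16008883, -0.49999736,  0.231277  ]), 'eef_rot': array([7.74317848e-06, 9.88024432e-01, 1.54297510e-01, 8.09166715e-06]), 'wrist_force': array([-0.06145844,  0.13964579,  0.28351925]), 'torque': array([-0.00588111,  0.02473002,  0.00935947]), 'grasp_force': 0.0, 'grip_width': 0.08488299027389502}
```

View pics/top0.png

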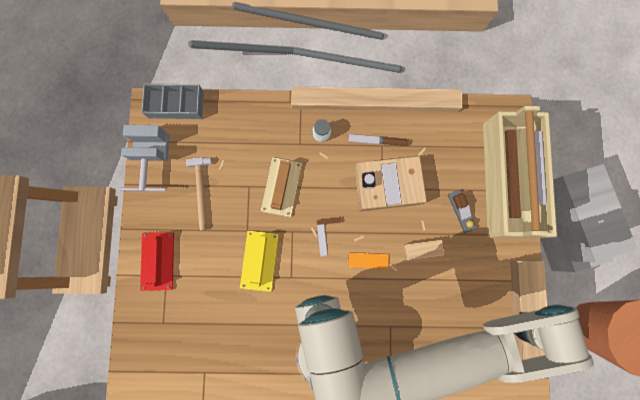

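View pics/scene0.png

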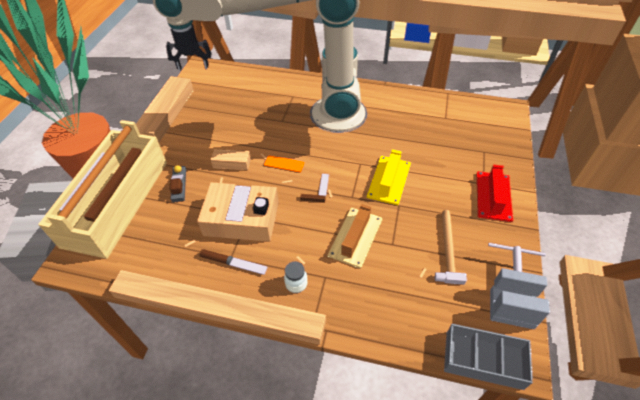

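Top view: the candidates are blank grey (391,184) in the groove against the orange look-alike (369,260), and drillblock bare wood (282,186) against yellow (259,261) and red (157,261). I choose the grey blank and the wooden block. The tape is at (369,180) on the timber. Now a close crop and pose fits.

```bash
cat > h.py <<'E'
from workcell import arm
import cv2,numpy as np
from scipy.optimize import minimize
def proj(n,X):
    c=arm.calibration(n); p=(np.asarray(X)@np.array(c["R"]).T+c["t"])@np.array(c["intrinsics"]).T
    return p[:,:2]/p[:,2:]
def unproj(n,uv,z):
    c=arm.calibration(n);R=np.array(c["R"]);o=-R.T@c["t"]
    uv=np.atleast_2d(uv); d=np.c_[uv,np.ones(len(uv))]@np.linalg.inv(c["intrinsics"]).T@R
    return o+d*((z-o[2])/d[:,2])[:,None]
def place(p,P):
    x,y,a=p; P=np.asarray(P,float); c,s=np.cos(a),np.sin(a)
    return np.c_[x+c*P[:,0]-s*P[:,1],y+s*P[:,0]+c*P[:,1],P[:,2]]
def box(lx,ly,z0,z1): return [[sx*lx/2,sy*ly/2,z] for sx in(-1,1) for sy in(-1,1) for z in(z0,z1)]
S=4
def sil(n,p,boxes):
    m=np.zeros((400*S,640*S),np.uint8)
    for b in boxes:
        h=cv2.convexHull(((proj(n,place(p,b))+.5)*S).astype(np.float32)); cv2.fillConvexPoly(m,np.round(h).astype(np.int32),1)
    return cv2.resize(m.astype(np.float32),(640,400),interpolation=cv2.INTER_AREA)
def fit(masks,boxes,p0,free=3):
    f=lambda p:sum(np.abs(sil(n,p,boxes)-m).sum()/m.sum() for n,m in masks.items())
    p0=np.array(p0); sx=np.array([p0]+[p0+d for d in np.diag([.01,.01,.12])])
    r=minimize(f,p0,method="Nelder-Mead",options=dict(initial_simplex=sx,xatol=2e-4,fatol=1e-4)); return r.x,r.fun
E
python3 - <<'E'
from h import *
T=cv2.imread("pics/top0.png");
out=cv2.resize(T[145:225,250:440],None,fx=4,fy=4,interpolation=cv2.INTER_CUBIC)
Sc=cv2.imread("pics/scene0.png"); o2=cv2.resize(Sc[175:275,190:390],None,fx=3.8,fy=2.6,interpolation=cv2.INTER_CUBIC)
cv2.imwrite("pics/c1.png",np.vstack([out,o2]))
ch={"timber":((223,234),(181,400)),"drillblock":((236,356),(185,281))}
bx={"timber":[box(.16,.22,0,.08)],"drillblock":[box(.2,.11,0,.012),box(.168,.034,0,.062)]}
M={}
for i,n in enumerate(("scene","top")):
    arm.read_camera(n)
    for l in ch:
        d=min(arm.masks_of(n,l),key=lambda d:np.hypot(*(np.array(d["point"])-ch[l][i])))
        M[l,n]=d["mask"].astype(np.float32); np.save(f"{l}_{n}.npy",d["mask"])
    for b in arm.masks_of(n,"blank")+arm.masks_of(n,"tape"): 
        if n=="top": print(b["point"],b["score"],unproj(n,np.argwhere(b["mask"])[:,::-1].mean(0),.08))
for l in ch:
    g=unproj("top",ch[l][1][::-1],.06)[0]
    for cams in (("top",),("scene",),("top","scene")):
        print(l,cams,fit({n:M[l,n] for n in cams},bx[l],[g[0],g[1],0]))
print(arm.get_state()["clock"])
E
```

```text
[181.0, 393.8] 0.87 [[ 0.58243619 -0.20253952  0.08      ]]
[263.6, 366.9] 0.83 [[ 0.32146359 -0.12492421  0.08      ]]
[178.7, 370.2] 0.49 [[ 0.59591356 -0.12524802  0.08      ]]
[140.2, 379.1] 0.32 [[ 0.73659509 -0.16125227  0.08      ]]
timber ('top',) (array([ 0.59056102, -0.20218674,  0.12789345]), np.float64(0.301876425743103))
timber ('scene',) (array([ 0.59007546, -0.20394713,  0.12778353]), np.float64(0.31656086444854736))
timber ('top', 'scene') (array([ 0.59063219, -0.20348839,  0.13380362]), np.float64(0.6195516586303711))
drillblock ('top',) (array([ 0.57967736,  0.17926283, -0.18744369]), np.float64(0.03044402040541172))
drillblock ('scene',) (array([ 0.5802652 ,  0.17919919, -0.17473204]), np.float64(0.05487487092614174))
drillblock ('top', 'scene') (array([ 0.5794755 ,  0.17917406, -0.17982361]), np.float64(0.08618251234292984))
1.0
```

View pics/c1.png

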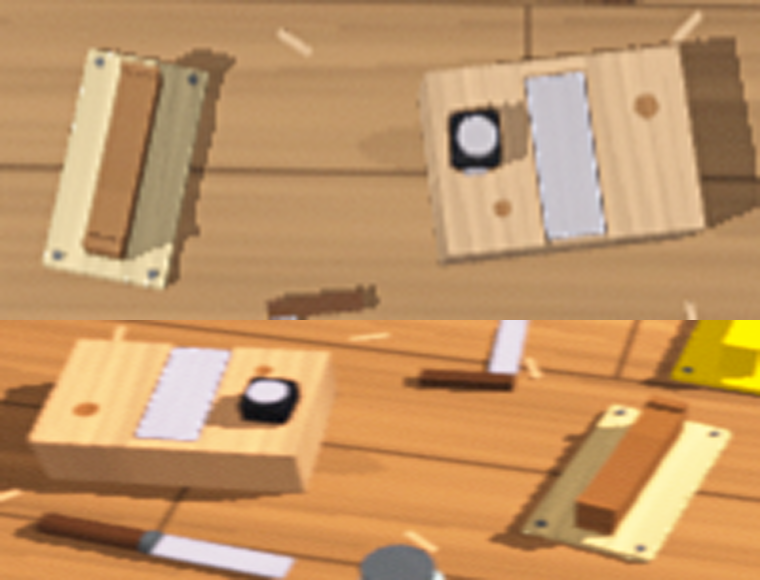

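```bash
python3 - <<'E'
from h import *
H={}
B={}
for n in("top","scene"):
    m=np.load(f"timber_{n}.npy").astype(np.uint8)
    m=cv2.morphologyEx(m,cv2.MORPH_OPEN,np.ones((3,3)))
    h=cv2.convexHull(np.argwhere(m)[:,::-1].astype(np.int32)); z=np.zeros((400,640),np.uint8); cv2.fillConvexPoly(z,h,1); H[n]=z.astype(np.float32)
    im=cv2.imread(f"pics/{n}0.png"); hsv=cv2.cvtColor(im,cv2.COLOR_BGR2HSV)
    c=unproj  # noqa
    g=((hsv[...,1]<60)&(hsv[...,2]>150)).astype(np.uint8)
    k,lab,st,ce=cv2.connectedComponentsWithStats(g)
    t=(391,184) if n=="top" else (238,203)
    B[n]=(lab==lab[t[1],t[0]]).astype(np.float32); print(n,B[n].sum())
for nm,M,b,p0 in(("timber",H,[box(.16,.22,0,.08)],[.59,-.203,.13]),("blank",B,[box(.14,.05,.0799,.08)],[.584,-.203,.13])):
    for cams in(("top",),("scene",),("top","scene")): print(nm,cams,fit({n:M[n] for n in cams},b,p0))
E
```

```text
top 616.0
scene 568.0
timber ('top',) (array([ 0.59056918, -0.20144642,  0.11649098]), np.float64(0.0559774711728096))
timber ('scene',) (array([ 0.58954231, -0.20398852,  0.12752078]), np.float64(0.02225000038743019))
timber ('top', 'scene') (array([ 0.58967944, -0.20393658,  0.12674783]), np.float64(0.08088009059429169))
blank ('top',) (array([ 0.58314532, -0.20296516,  0.1307972 ]), np.float64(0.05123782530426979))
blank ('scene',) (array([ 0.58494199, -0.20333829,  0.12674822]), np.float64(0.05512763932347298))
blank ('top', 'scene') (array([ 0.58468069, -0.20288895,  0.13003632]), np.float64(0.11213159561157227))
```

Blank is at about (0.584, -0.203) with yaw 0.128. Timber is at (0.590, -0.204), so the blank's near end is about 4 mm inside the face, which fits. Drillblock is at (0.580, 0.179) with yaw -0.18. Moving now.

Request:
apply_moves(rows=[0.9, 0.747, -0.1, 0, 0, -0.23, 0.9, 0.747, -0.1, 0, 0, -0.23, 0.9, 0.747, -0.1, 0, 0, -0.23, 0.9, 0.747, -0.1, 0, 0, -0.23, 0.9, 0.747, -0.1, 0, 0, -0.23, 0.9, 0.747, -0.1, 0, 0, -0.23, 0.9, 0.747, -0.1, 0, 0, -0.23, 0.9, 0.747, -0.1, 0, 0, -0.23, 0.9, 0.747, -0.1, 0, 0, -0.23, 0.9, 0.747, -0.1, 0, 0, -0.23, 0.9, 0.747, -0.1, 0, 0, -0.23, 0.9, 0.747, -0.1, 0, 0, -0.23], hand=1, force=40)

```text
clock: 2.2
tcp_pos: [0.52, -0.2012, 0.1911]
eef_rot: [0.0, 0.998, 0.065, -0.0]
wrist_force: [0.3, -0.4, 0.3]
grip_width: 0.0002
grasp_force: 0.0
```

Request:
apply_moves(rows=[0.1975, 0, -0.05, 0, 0, 0, 0.1975, 0, -0.15, 0, 0, 0, 0.1975, 0, -0.22, 0, 0, 0, 0.1975, 0, -0.25, 0, 0, 0, 0.1975, 0, -0.265, 0, 0, 0, 0.1975, 0, -0.265, 0, 0, 0, 0.1975, 0, -0.265, 0, 0, 0])

```text
clock: 2.9
tcp_pos: [0.5996, -0.2021, 0.0881]
eef_rot: [0.001, 0.998, 0.064, 0.002]
wrist_force: [0.0, 0.2, -0.3]
grip_width: -0.0001
grasp_force: 0.0
```

```bash
python3 - <<'E'
from workcell import arm
import cv2,numpy as np
s=arm.get_state();print(s["tcp_pos"],s["wrist_force"],s["clock"])
a=cv2.resize(arm.read_camera("scene")[150:260,180:300],None,fx=4,fy=4,interpolation=cv2.INTER_CUBIC)
cv2.imwrite("pics/p1.png",a)
E
```

```text
[ 0.59963539 -0.20206836  0.08805377] [ 0.04275803  0.23311277 -0.31214967] 2.9
```

View pics/p1.png

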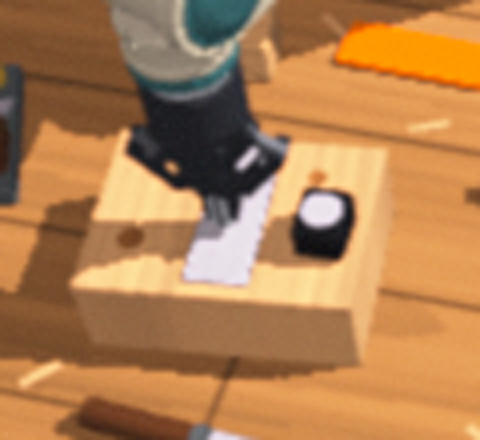

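The crop shows the closed fingertips at (220,215), just above the middle of the grey blank and clear of the tape at (323,220). Descending gently.

Request:
apply_moves(rows=[0, 0, -0.004, 0, 0, 0, 0, 0, -0.006, 0, 0, 0, 0, 0, -0.006, 0, 0, 0, 0, 0, -0.006, 0, 0, 0])

```text
clock: 3.35
tcp_pos: [0.5991, -0.2012, 0.083]
eef_rot: [0.0, 0.998, 0.065, 0.0]
wrist_force: [-0.3, -0.3, -0.9]
grip_width: 0.0002
grasp_force: 0.0
```

Request:
apply_moves(rows=[0, 0, -0.001, 0, 0, 0, 0, 0, -0.002, 0, 0, 0, 0, 0, -0.003, 0, 0, 0, 0, 0, -0.004, 0, 0, 0, 0, 0, -0.004, 0, 0, 0])

```text
clock: 3.85
tcp_pos: [0.599, -0.2012, 0.0812]
eef_rot: [0.0, 0.998, 0.065, -0.0]
wrist_force: [0.8, -0.1, 0.4]
grip_width: 0.0001
grasp_force: 0.0
```

Request:
apply_moves(rows=[0, 0, -0.001, 0, 0, 0, 0, 0, -0.002, 0, 0, 0, 0, 0, -0.002, 0, 0, 0])

```text
clock: 4.15
tcp_pos: [0.599, -0.2012, 0.0804]
eef_rot: [0.0, 0.998, 0.065, -0.0]
wrist_force: [-0.2, -0.5, 0.2]
grip_width: -0.0
grasp_force: 0.0
```

Request:
apply_moves(rows=[0, 0, -0.0005, 0, 0, 0, 0, 0, -0.001, 0, 0, 0, 0, 0, -0.001, 0, 0, 0])

```text
clock: 4.45
tcp_pos: [0.5991, -0.2012, 0.0801]
eef_rot: [0.0, 0.998, 0.065, 0.0]
wrist_force: [-0.2, 0.4, -0.1]
grip_width: 0.0004
grasp_force: 0.0
```

Request:
apply_moves(rows=[0, 0, -0.0005, 0, 0, 0, 0, 0, -0.001, 0, 0, 0, 0, 0, -0.001, 0, 0, 0])

```text
clock: 4.75
tcp_pos: [0.5992, -0.2012, 0.0801]
eef_rot: [0.0, 0.998, 0.065, 0.0]
wrist_force: [-0.8, 0.1, 3.2]
grip_width: 0.0001
grasp_force: 1.5
```

Request:
apply_moves(rows=[0, 0, -0.0005, 0, 0, 0, 0, 0, -0.001, 0, 0, 0, 0, 0, -0.001, 0, 0, 0])

```text
clock: 5.05
tcp_pos: [0.5992, -0.2013, 0.0801]
eef_rot: [0.0, 0.998, 0.065, 0.0]
wrist_force: [-2.7, 0.1, 6.0]
grip_width: -0.0
grasp_force: 2.8
```

Request:
apply_moves(rows=[0, 0, -0.0005, 0, 0, 0, 0, 0, -0.001, 0, 0, 0, 0, 0, -0.0015, 0, 0, 0, 0, 0, -0.002, 0, 0, 0, 0, 0, -0.002, 0, 0, 0])

```text
clock: 5.55
tcp_pos: [0.5995, -0.2014, 0.0801]
eef_rot: [0.0, 0.998, 0.065, 0.001]
wrist_force: [-3.9, 0.8, 8.4]
grip_width: -0.0004
grasp_force: 4.2
```

Request:
apply_moves(rows=[0, 0, -0.001, 0, 0, 0, 0, 0, -0.002, 0, 0, 0, 0, 0, -0.003, 0, 0, 0, 0, 0, -0.003, 0, 0, 0])

```text
clock: 5.95
tcp_pos: [0.5999, -0.2016, 0.08]
eef_rot: [0.001, 0.998, 0.065, 0.001]
wrist_force: [-5.1, 1.8, 12.9]
grip_width: -0.0002
grasp_force: 6.4
```

Request:
apply_moves(rows=[-0.006, -0.0008, -0.0005, 0, 0, 0, -0.0125, -0.0016, -0.001, 0, 0, 0, -0.019, -0.0024, -0.001, 0, 0, 0, -0.025, -0.0032, -0.001, 0, 0, 0, -0.025, -0.0032, -0.001, 0, 0, 0])

```text
clock: 6.45
tcp_pos: [0.5912, -0.203, 0.0801]
eef_rot: [0.001, 0.998, 0.065, 0.003]
wrist_force: [3.0, 0.5, 10.8]
grip_width: -0.0003
grasp_force: 5.3
```

```bash
cat >> h.py <<'E'
def blankfit(p0,n="top",thr=60,z=.08,seed=None):
    im=arm.read_camera(n); hsv=cv2.cvtColor(im,cv2.COLOR_BGR2HSV)
    return im
E
python3 - <<'E'
from workcell import arm
import cv2,numpy as np
s=arm.get_state();print(s["tcp_pos"],s["wrist_force"])
a=cv2.resize(arm.read_camera("scene")[150:260,180:300],None,fx=4,fy=4,interpolation=cv2.INTER_CUBIC)
b=cv2.resize(arm.read_camera("top")[140:250,340:440],None,fx=4,fy=4,interpolation=cv2.INTER_CUBIC)
cv2.imwrite("pics/p2.png",np.hstack([a[:440],b[:440,:310]]))
E
```

```text
[ 0.59123365 -0.20302659  0.08005744] [ 2.98208528  0.47570911 10.80730378]
```

View pics/p2.png

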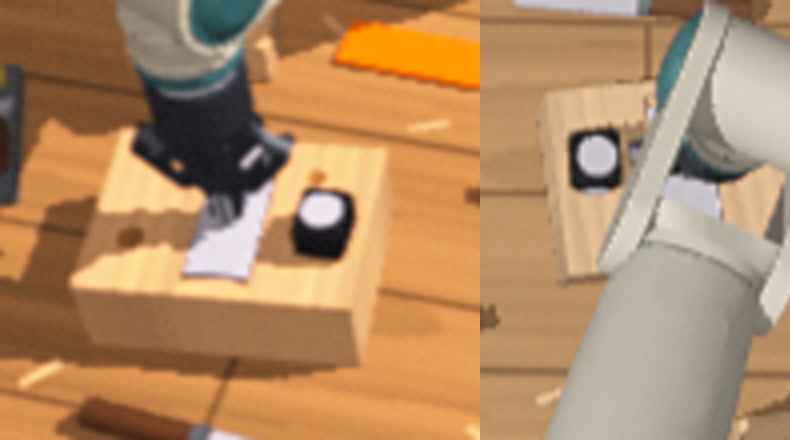

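The blank's far edge in the scene crop moved back from row 283 to 277, with the tip still on it and a drag force of 3 N. It is following, so I continue with slightly more pressure.

Request:
apply_moves(rows=[-0.008, -0.001, -0.001, 0, 0, 0, -0.016, -0.002, -0.0015, 0, 0, 0, -0.024, -0.003, -0.002, 0, 0, 0, -0.032, -0.004, -0.002, 0, 0, 0, -0.04, -0.005, -0.002, 0, 0, 0, -0.048, -0.006, -0.002, 0, 0, 0, -0.056, -0.007, -0.002, 0, 0, 0, -0.064, -0.008, -0.002, 0, 0, 0, -0.064, -0.008, -0.002, 0, 0, 0])

```text
clock: 7.45
tcp_pos: [0.5661, -0.2065, 0.08]
eef_rot: [0.002, 0.998, 0.065, 0.004]
wrist_force: [2.6, 1.2, 12.9]
grip_width: -0.0001
grasp_force: 6.7
```

```bash
cat > edge.py <<'E'
from h import *
# far-edge position of the blank along the groove, from the brightness profile in the scene camera
T=np.array([.5897,-.2035,.128])
im=arm.read_camera("scene"); hsv=cv2.cvtColor(im,cv2.COLOR_BGR2HSV)
def far(img,z=.08):
    s=cv2.cvtColor(img,cv2.COLOR_BGR2HSV)[...,1].astype(np.float32)
    xs=np.arange(-.03,.08,.0005); R=[]
    for y in np.linspace(-.015,.015,7):
        uv=proj("scene",place(T,np.c_[xs,0*xs+y,0*xs+z])).astype(np.float32)
        R.append(cv2.remap(s,uv[:,:1],uv[:,1:],cv2.INTER_LINEAR)[:,0])
    p=np.median(R,0)
    g=np.convolve(p,np.r_[np.ones(8),-np.ones(8)],"same")[10:-10]
    return xs[10:-10][g.argmax()],p[::12].round()
if __name__=="__main__":
    print(*far(cv2.imread("pics/scene0.png"))); print(*far(im)); s=arm.get_state(); print(s["tcp_pos"],s["wrist_force"],s["clock"])
E
python3 edge.py
```

```text
0.06800000000000009 [ 10.   9.  10.  10.   9.  10.  10.  10.  10.  10.  11.  11.  10.  11.
  11.  12.  34. 103. 115.]
0.03750000000000006 [ 12.  14.  12.  16.   9.   9.   9.  10.  10.   9.  14.  41. 117. 105.
 106. 103. 104. 103. 112.]
[ 0.56611015 -0.2064996   0.08004413] [ 2.63424787  0.04276027 13.67907932] 7.5
```

Request:
apply_moves(rows=[-0.008, -0.001, -0.0003, 0, 0, 0, -0.016, -0.002, -0.0003, 0, 0, 0, -0.024, -0.003, -0.0003, 0, 0, 0, -0.032, -0.004, -0.0003, 0, 0, 0, -0.04, -0.005, -0.0003, 0, 0, 0, -0.048, -0.006, -0.0003, 0, 0, 0, -0.056, -0.007, -0.0003, 0, 0, 0, -0.067, -0.0086, -0.0003, 0, 0, 0, -0.067, -0.0086, -0.0003, 0, 0, 0])

```text
clock: 8.4
tcp_pos: [0.5394, -0.21, 0.08]
eef_rot: [0.002, 0.998, 0.065, 0.004]
wrist_force: [1.5, 0.5, 15.3]
grip_width: -0.0004
grasp_force: 7.2
```

```bash
python3 edge.py
```

```text
0.06800000000000009 [ 10.   9.  10.  10.   9.  10.  10.  10.  10.  10.  11.  11.  10.  11.
  11.  12.  34. 103. 115.]
0.010000000000000037 [  9.   9.  10.   9.  10.  11.  20. 105. 111. 104. 106. 106. 107. 107.
 106. 102. 105. 103. 112.]
[ 0.53936294 -0.2100772   0.08001603] [ 1.56302029  0.33049369 14.706265  ] 8.45
```

Request:
apply_moves(rows=[0, 0, 0.02, 0, 0, 0, 0, 0, 0.08, 0, 0, 0, 0, 0, 0.2, 0, 0, 0, -0.1, 0, 0.28, 0, 0, 0, -0.2, 0, 0.28, 0, 0, 0, -0.3, 0, 0.28, 0, 0, 0, -0.35, 0, 0.28, 0, 0, 0, -0.35, 0, 0.28, 0, 0, 0, -0.35, 0, 0.28, 0, 0, 0], hand=1)

```text
clock: 9.35
tcp_pos: [0.3968, -0.2092, 0.1881]
eef_rot: [0.0, 0.998, 0.064, 0.0]
wrist_force: [0.6, -0.3, 1.0]
grip_width: -0.0
grasp_force: 0.0
```

```bash
python3 - <<'E'
from h import *
a=arm.read_camera("scene");t=arm.read_camera("top")
cv2.imwrite("pics/scene3.png",a);cv2.imwrite("pics/top3.png",t)
A=cv2.resize(a[140:250,180:300],None,fx=3.3,fy=3.3,interpolation=cv2.INTER_CUBIC)
B=cv2.resize(t[140:250,340:460],None,fx=3.3,fy=3.3,interpolation=cv2.INTER_CUBIC)
cv2.imwrite("pics/p3.png",np.hstack([A,B]))
for n,t,im in(("top",None,t),("scene",None,a)):
    hsv=cv2.cvtColor(im,cv2.COLOR_BGR2HSV); g=((hsv[...,1]<60)&(hsv[...,2]>150)).astype(np.uint8)
    uv=proj(n,[[.55,-.207,.08]])[0].astype(int)
    k,lab,st,ce=cv2.connectedComponentsWithStats(g); m=(lab==lab[uv[1],uv[0]]).astype(np.float32); print(n,m.sum(),g[uv[1],uv[0]],st[lab[uv[1],uv[0]]])
    print(fit({n:m},[box(.14,.05,.0799,.08)],[.528,-.211,.128]))
E
```

```text
top 575.0 1 [384 180  19  43 575]
(array([ 0.52523645, -0.21100187,  0.11356067]), np.float64(0.11967391520738602))
scene 539.0 1 [230 172  24  35 539]
(array([ 0.52855464, -0.21104657,  0.12653358]), np.float64(0.05612244829535484))
```

View pics/p3.png

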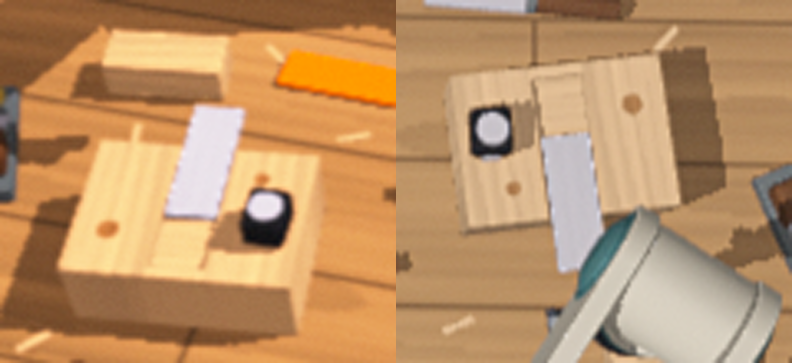

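The crop shows the blank overhanging the near face, flat and straight in the groove. It sits at (0.528, -0.211), yaw 0.127, which is about 51 mm of overhang. Getting the settled pose with the gripper open above the overhang.

Request:
apply_moves(rows=[0.1, -0.01, 0, 0, 0, 0, 0.2, -0.012, 0, 0, 0, 0, 0.24, -0.0125, 0, 0, 0, 0, 0.24, -0.0125, 0, 0, 0, 0, 0.24, -0.0125, -0.1, 0, 0, 0, 0.24, -0.0125, -0.15, 0, 0, 0, 0.24, -0.0125, -0.15, 0, 0, 0, 0.24, -0.0125, -0.15, 0, 0, 0, 0.24, -0.0125, -0.15, 0, 0, 0], hand=-1)

```text
clock: 10.35
tcp_pos: [0.4933, -0.2146, 0.13]
eef_rot: [0.001, 0.998, 0.064, 0.001]
wrist_force: [0.4, 0.8, 0.1]
grip_width: 0.0852
grasp_force: 0.0
```

Request:
apply_moves(rows=[0.004, -0.0015, -0.06, 0, 0, 0, 0.004, -0.0015, -0.12, 0, 0, 0, 0.004, -0.0015, -0.17, 0, 0, 0, 0.004, -0.0015, -0.192, 0, 0, 0, 0.004, -0.0015, -0.192, 0, 0, 0, 0.004, -0.0015, -0.192, 0, 0, 0, 0.004, -0.0015, -0.192, 0, 0, 0])

```text
clock: 11.05
tcp_pos: [0.4952, -0.2152, 0.0529]
eef_rot: [0.001, 0.998, 0.065, 0.001]
wrist_force: [0.3, -0.8, 0.1]
grip_width: 0.0853
grasp_force: 0.0
```

```bash
python3 - <<'E'
from h import *
s=arm.get_state();print(s["tcp_pos"],s["wrist_force"])
a=arm.read_camera("scene")
cv2.imwrite("pics/p4.png",cv2.resize(a[120:240,180:300],None,fx=4.5,fy=4.5,interpolation=cv2.INTER_CUBIC))
E
```

```text
[ 0.49516073 -0.21520362  0.05293153] [ 0.25878369 -0.76335406  0.09229636]
```

View pics/p4.png

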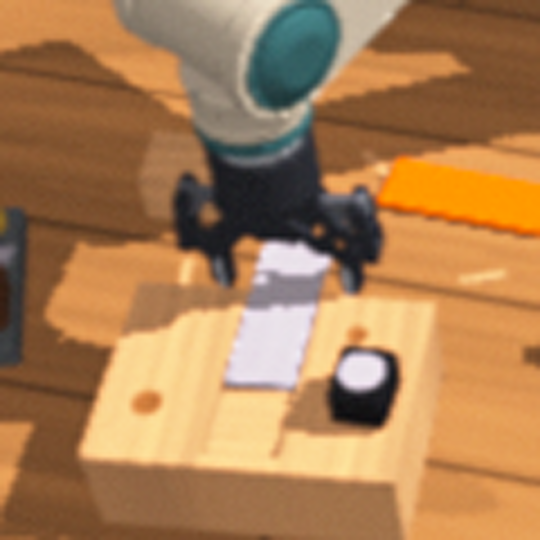

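The fingers straddle the overhang, at (222,265) and (350,270), with equal gaps. Closing gently, then firming up.

Request:
apply_moves(rows=[0, 0, 0, 0, 0, 0, 0, 0, 0, 0, 0, 0, 0, 0, 0, 0, 0, 0, 0, 0, 0, 0, 0, 0, 0, 0, 0, 0, 0, 0, 0, 0, 0, 0, 0, 0], hand=1, force=25)

```text
clock: 11.7
tcp_pos: [0.4945, -0.2148, 0.0516]
eef_rot: [0.0, 0.998, 0.065, 0.0]
wrist_force: [-0.5, -0.1, 4.5]
grip_width: 0.0492
grasp_force: 26.8
```

Request:
apply_moves(rows=[0, 0, 0, 0, 0, 0, 0, 0, 0, 0, 0, 0, 0, 0, 0, 0, 0, 0], force=100)

```text
clock: 12.0
tcp_pos: [0.4946, -0.2149, 0.0519]
eef_rot: [0.0, 0.998, 0.065, 0.0]
wrist_force: [-2.0, 0.7, 6.0]
grip_width: 0.0481
grasp_force: 101.6
```

Request:
apply_moves(rows=[0, 0, 0.005, 0, 0, 0, 0, 0, 0.015, 0, 0, 0, 0, 0, 0.03, 0, 0, 0, 0, 0, 0.06, 0, 0, 0, 0, 0, 0.1, 0, 0, 0, 0, 0, 0.15, 0, 0, 0, 0, 0, 0.2, 0, 0, 0, 0, 0, 0.2, 0, 0, 0, 0, 0, 0.2, 0, 0, 0])

```text
clock: 12.9
tcp_pos: [0.4943, -0.2147, 0.1313]
eef_rot: [0.0, 0.998, 0.065, 0.0]
wrist_force: [-0.4, 0.4, -5.7]
grip_width: 0.0481
grasp_force: 103.6
```

```bash
python3 - <<'E'
from h import *
s=arm.get_state();print(s["tcp_pos"],s["wrist_force"],s["torque"],s["grip_width"])
a=arm.read_camera("scene");cv2.imwrite("pics/scene5.png",a)
cv2.imwrite("pics/p5.png",cv2.resize(a[100:220,170:310],None,fx=4.5,fy=4.5,interpolation=cv2.INTER_CUBIC))
E
```

```text
[ 0.49427052 -0.21473093  0.13126024] [-0.36555441  0.40901684 -5.6984535 ] [-0.03440444  0.20184657 -0.016094  ] 0.04805914003972208
```

View pics/p5.png

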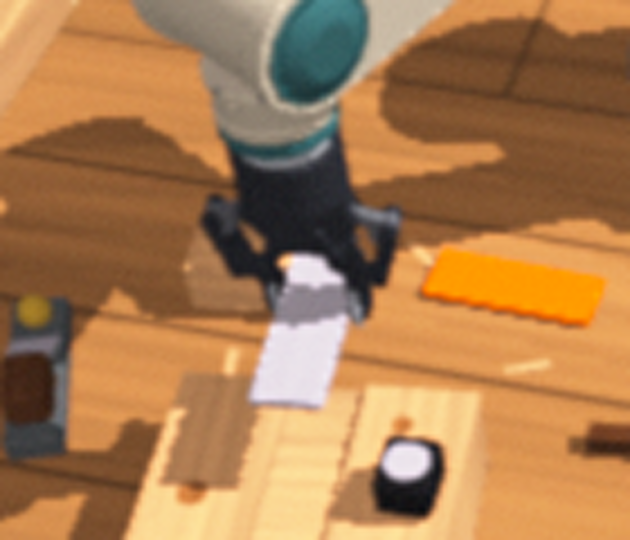

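Lifted cleanly: the blank is held near its near end (300,300 in the crop) and looks flat. Fitting its pose in the hand.

```bash
cat > inhand.py <<'E'
from h import *
from scipy.spatial.transform import Rotation as Ro
def run(im,name="scene",lever=.033,zc=0.105,S=4,dbg=None):
    # blank pose relative to the tool: along (blank centre ahead of TCP), across, yaw, pitch
    s=arm.get_state(); q=s["eef_rot"]; R=Ro.from_quat([q[1],q[2],q[3],q[0]]); xt=R.as_matrix()[:,0]; y0=np.arctan2(xt[1],xt[0])
    hsv=cv2.cvtColor(im,cv2.COLOR_BGR2HSV); g=((hsv[...,1]<60)&(hsv[...,2]>110)).astype(np.uint8)
    def corners(p):
        a,c,yaw,pit=p; b=np.array(box(.14,.05,-.004,.004))
        gp=s["tcp_pos"]+[0,0,zc-.08]   # blank mid-height at the grip point
        Rz=Ro.from_euler("ZY",[y0+yaw,pit])
        b=b+[a,0,0]
        return Rz.apply(b)+gp+Ro.from_euler("z",y0).apply([0,c,0])
    def sm(p):
        h=cv2.convexHull(((proj(name,corners(p))+.5)*S).astype(np.float32)); m=np.zeros((400*S,640*S),np.uint8); cv2.fillConvexPoly(m,np.round(h).astype(np.int32),1)
        return cv2.resize(m.astype(np.float32),(640,400),interpolation=cv2.INTER_AREA)
    p0=np.array([lever,0,0,0.]); roi=cv2.dilate((sm(p0)>0).astype(np.uint8),np.ones((9,9)))
    g=cv2.morphologyEx(g*roi,cv2.MORPH_OPEN,np.ones((2,2),np.uint8)); k,lab,st,_=cv2.connectedComponentsWithStats(g); g=np.isin(lab,[i for i in range(1,k) if st[i,4]>25])
    h=cv2.convexHull(np.argwhere(g)[:,::-1].astype(np.int32)); m=np.zeros((400,640),np.uint8); cv2.fillConvexPoly(m,h,1); m=m.astype(np.float32)
    f=lambda p:np.abs(sm(p)-m).sum()/m.sum()
    sx=np.vstack([p0,p0+np.diag([.008,.005,.08,.08])])
    r=minimize(f,p0,method="Nelder-Mead",options=dict(initial_simplex=sx,xatol=2e-4,fatol=1e-4))
    if dbg:
        o=im.copy(); o[m>0,2]=255; cv2.polylines(o,[cv2.convexHull(np.round(proj(name,corners(r.x))).astype(np.int32))],True,(0,255,0)); cv2.imwrite(dbg,o)
    pits={round(q,2):round(float(minimize(lambda p:f([p[0],p[1],p[2],q]),r.x[:3],method="Nelder-Mead",options=dict(initial_simplex=np.vstack([r.x[:3],r.x[:3]+np.diag([.006,.004,.05])]))).fun),4) for q in(-.1,-.05,0,.05,.1)}
    c=corners(r.x).mean(0)
    print(name,"lever,across,yaw,pitch",r.x.round(4),"res",round(r.fun,4),"centre",c.round(4),"abs yaw",round(y0+r.x[2],4),pits,m.sum()); return r.x
E
python3 - <<'E'
from inhand import *
run(cv2.imread("pics/scene5.png"))
E
```

```text
scene lever,across,yaw,pitch [ 0.0437  0.0007  0.0464 -0.094 ] res 0.1482 centre [ 0.5366 -0.2062  0.1594] abs yaw 0.1755 {-0.1: 0.1467, -0.05: 0.1496, 0: 0.1747, 0.05: 0.2062, 0.1: 0.2443} 593.0
```

```bash
python3 - <<'E'
from h import *
s=arm.get_state();t=s["tcp_pos"]
for a in(.033,.036):
  for pit in(-.05,0,.05,.1):
    # far and near end corners (top), lever a ahead of TCP, yaw .127
    P=np.array([[x*np.cos(pit),y,t[2]+.028-x*np.sin(pit)] for x in(a+.07,a-.07) for y in(-.025,.025)]+[[(a+.07)*np.cos(pit),y,t[2]+.02-(a+.07)*np.sin(pit)] for y in(-.025,.025)])
    print(a,pit,((proj("scene",place([t[0],t[1],.127],P))-[170,100])*4.5).round().astype(int).tolist())
E
python3 - <<'E'
import cv2,numpy as np
im=cv2.imread("pics/scene5.png");h=cv2.cvtColor(im,cv2.COLOR_BGR2HSV)
for r in range(150,196):
    print(r,"".join("#" if h[r,c,1]<60 and h[r,c,2]>150 else "+" if h[r,c,1]<60 and h[r,c,2]>100 else "." for c in range(215,260)))
E
```

```text
0.033 -0.05 [[247, 392], [320, 398], [295, 251], [364, 255], [249, 400], [321, 405]]
0.033 0 [[248, 397], [321, 403], [295, 249], [363, 254], [250, 405], [323, 411]]
0.033 0.05 [[249, 402], [322, 408], [294, 247], [363, 252], [252, 410], [324, 415]]
0.033 0.1 [[251, 407], [323, 412], [294, 245], [363, 250], [253, 414], [325, 420]]
0.036 -0.05 [[246, 396], [319, 401], [294, 254], [363, 258], [248, 403], [320, 409]]
0.036 0 [[247, 401], [320, 406], [294, 252], [362, 257], [249, 408], [322, 414]]
0.036 0.05 [[248, 406], [321, 411], [293, 250], [362, 255], [251, 413], [323, 419]]
0.036 0.1 [[250, 410], [322, 416], [293, 249], [362, 253], [252, 418], [324, 423]]
150 ...........................................+.
151 .............................................
152 .............................................
153 .............................................
154 .............................................
155 .............................................
156 ....................#++++....................
157 ....................#######..................
158 ....................#######+..
[... 1165 characters left out ...]

182 ............#################................
183 ............#################................
184 ...........##################................
185 ...........#################.................
186 ...........#################.................
187 ..........##################.................
188 ..........##################.................
189 ...........################..................
190 ....................#######..................
191 .............................................
192 .............................................
193 .............................................
194 .............................................
195 .............................................
```

Edges agree with a flat blank, centre 33–36 mm ahead of the TCP. Moving to a hover over the seat and measuring there.

Request:
apply_moves(rows=[0.005, 0.04, 0.02, 0, 0, -0.015, 0.015, 0.12, 0.04, 0, 0, -0.045, 0.026, 0.2, 0.04, 0, 0, -0.08, 0.039, 0.3, 0.04, 0, 0, -0.12, 0.052, 0.4, 0.04, 0, 0, -0.16, 0.066, 0.5, 0.04, 0, 0, -0.2, 0.079, 0.6, 0.04, 0, 0, -0.24, 0.092, 0.7, 0.04, 0, 0, -0.28, 0.105, 0.8, 0.04, 0, 0, -0.32, 0.12, 0.9, 0.03, 0, 0, -0.36, 0.128, 0.97, 0.0, 0, 0, -0.38, 0.131, 1.0, -0.04, 0, 0, -0.391, 0.131, 1.0, -0.08, 0, 0, -0.391, 0.131, 1.0, -0.09, 0, 0, -0.391, 0.131, 1.0, -0.09, 0, 0, -0.391, 0.131, 1.0, -0.09, 0, 0, -0.391])

```text
clock: 14.55
tcp_pos: [0.547, 0.1846, 0.0956]
eef_rot: [0.0, 0.996, -0.089, 0.0]
wrist_force: [0.7, 1.0, -4.8]
grip_width: 0.0478
grasp_force: 104.0
```

```bash
python3 - <<'E'
from h import *
s=arm.get_state();t=s["tcp_pos"];q=s["eef_rot"];yw=2*np.arctan2(q[2],q[1]);print(t,yw,s["wrist_force"],s["torque"],s["grip_width"],s["clock"])
sc=arm.read_camera("scene");tp=arm.read_camera("top");cv2.imwrite("pics/scene6.png",sc);cv2.imwrite("pics/top6.png",tp)
for n,im in(("scene",sc),("top",tp)):
    c=proj(n,[[.58,.179,.1]])[0].round().astype(int); print(n,c, "cols from",c[0]-35,"rows",c[1]-35)
    h=cv2.cvtColor(im,cv2.COLOR_BGR2HSV)
    for r in range(c[1]-32,c[1]+32): print(r,"".join("#" if h[r,k,1]<60 and h[r,k,2]>150 else "+" if h[r,k,1]<60 and h[r,k,2]>80 else "." for k in range(c[0]-35,c[0]+35)))
A=cv2.resize(sc[180:280,310:410],None,fx=4,fy=4,interpolation=cv2.INTER_CUBIC)
B=cv2.resize(tp[135:235,230:330],None,fx=4,fy=4,interpolation=cv2.INTER_CUBIC);cv2.imwrite("pics/p6.png",np.hstack([A,B]))
E
```

```text
[0.54698162 0.18464956 0.09560688] -0.17885419360295624 [ 0.70062494  1.00746888 -4.76937161] [ 0.06556197  0.114109   -0.01460299] 0.04779507156282986 14.55
scene [357 219] cols from 322 rows 184
187 #####.................................................................
188 #####.................................................................
189 #####.................................................................
190 #####.................................................................
191 #####.................................................+...............
192 #####................................................++...............
193 #####................................................++##.............
194 ####..................................................++###...........
195 ####...................................................+++#+++++......
196 ........................................................+++++++.......
197 ...........................................................+++#.......
198 .................................+###+++.....................+........
199
[... 8033 characters left out ...]
.#######+................
204 .....#######+++................................#######................
205 ......######+++................................#######................
206 ......######++++..............................########................
207 ......#######+++........................##############+...............
208 ......#######+++.#.#+#...............+#################...............
209 ......#######+++...#+#............#####################...............
210 .......######++++............##########################...............
211 .......######++++.......#######################+#######+..............
212 .......#######+++.....#########################++#######..............
```

View pics/p6.png

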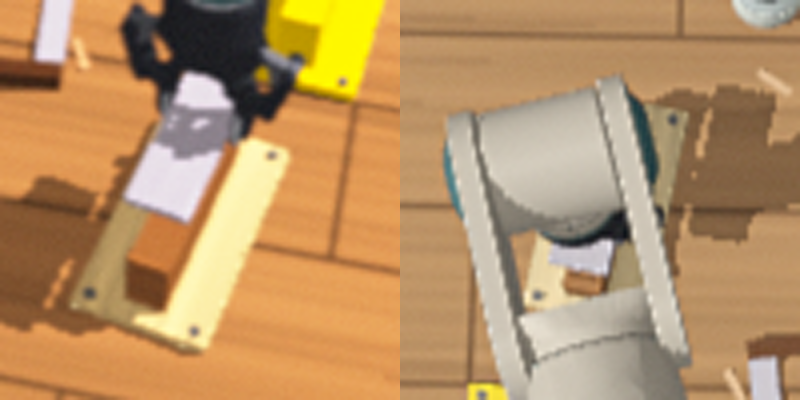

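```bash
python3 - <<'E'
from h import *
sc=cv2.imread("pics/scene6.png").astype(np.float32).mean(2);tp=cv2.imread("pics/top6.png").astype(np.float32).mean(2)
t=np.array([.54698,.18465,.0956]); yw=-.179; zt=t[2]+.028
def prof(n,im,xs,ys,z):
    R=[]
    for y in ys:
        uv=proj(n,place([t[0],t[1],yw],np.c_[xs,0*xs+y,0*xs+z])).astype(np.float32)
        R.append(cv2.remap(im,uv[:,:1],uv[:,1:],cv2.INTER_LINEAR)[:,0])
    return np.array(R)
for n,im,xs,ys in(("scene",sc,np.arange(.09,.125,.001),np.linspace(-.02,.02,9)),("top",tp,np.arange(-.05,-.02,.001),np.linspace(-.015,.015,7))):
    R=prof(n,im,xs,ys,zt); print(n); print((xs*1000).round().astype(int).tolist()); print(np.median(R,0).round().astype(int).tolist())
    # per-line position of the half-level crossing
    for r in R: 
        hi=np.percentile(r,90); g=np.abs(np.diff(r)); print(round(xs[g.argmax()]*1000,1),end=" ")
    print()
# side edges: widths at x=.08 in scene
ys=np.arange(-.04,.04,.001)
for x in(.06,.07,.08,.09):
    P=np.c_[0*ys+x,ys,0*ys+zt]; uv=proj("scene",place([t[0],t[1],yw],P)).astype(np.float32)
    r=cv2.remap(sc,uv[:,:1],uv[:,1:],cv2.INTER_LINEAR)[:,0]; print(x,r[::2].round().astype(int).tolist())
E
```

```text
scene
[90, 91, 92, 93, 94, 95, 96, 97, 98, 99, 100, 101, 102, 103, 104, 105, 106, 107, 108, 109, 110, 111, 112, 113, 114, 115, 116, 117, 118, 119, 120, 121, 122, 123, 124]
[229, 229, 229, 229, 229, 230, 231, 230, 230, 228, 223, 213, 204, 188, 171, 154, 143, 136, 135, 132, 129, 128, 129, 130, 130, 131, 131, 130, 130, 129, 130, 130, 130, 130, 130]
102.0 102.0 102.0 103.0 103.0 103.0 103.0 103.0 104.0 
top
[-50, -49, -48, -47, -46, -45, -44, -43, -42, -41, -40, -39, -38, -37, -36, -35, -34, -33, -32, -31, -30, -29, -28, -27, -26, -25, -24, -23, -22, -21]
[129, 124, 117, 111, 111, 119, 129, 141, 160, 173, 186, 192, 194, 198, 201, 201, 200, 200, 201, 201, 202, 202, 201, 200, 196, 191, 171, 139, 111, 87]
-44.0 -43.0 -23.0 -24.0 -25.0 -25.0 -26.0 
0.06 [155, 153, 147, 128, 106, 107, 131, 177, 209, 226, 229, 230, 230, 229, 229, 229, 229, 228, 227, 228, 230, 232, 232, 231, 230, 230, 229, 230, 230, 230, 230, 225, 207, 175, 140, 117, 113, 124, 160, 193]
0.07 [109, 102, 96, 92, 89, 101, 128, 175, 208, 227, 229, 229, 230, 229, 228, 228, 228, 229, 230, 231, 231, 231, 230, 229, 229, 229, 230, 230, 230, 231, 230, 225, 201, 171, 137, 120, 115, 127, 164, 199]
0.08 [116, 109, 100, 92, 91, 101, 133, 175, 213, 224, 229, 229, 229, 229, 228, 228, 228, 229, 230, 231, 230, 230, 230, 230, 229, 229, 229, 229, 229, 232, 234, 232, 209, 174, 138, 118, 111, 131, 164, 205]
0.09 [130, 110, 92, 86, 85, 93, 131, 174, 209, 225, 230, 229, 229, 229, 229, 228, 228, 229, 230, 230, 230, 230, 229, 229, 228, 228, 229, 228, 230, 232, 234, 229, 211, 173, 140, 118, 111, 127, 158, 197]
```

```bash
python3 - <<'E'
from h import *
def edges(f,p,z,ys,rng,n="scene"):
    im=cv2.imread(f).astype(np.float32).mean(2); out=[]
    for lo,hi in rng:
        xs=np.arange(lo,hi,.0005); R=[]
        for y in ys:
            uv=proj(n,place(p,np.c_[xs,0*xs+y,0*xs+z])).astype(np.float32)
            R.append(cv2.remap(im,uv[:,:1],uv[:,1:],cv2.INTER_LINEAR)[:,0])
        R=cv2.blur(np.array(R),(7,1)); g=np.abs(np.diff(R,axis=1)); out.append((xs[g.argmax(1)]*1000).round(1).tolist())
    return out
ys=np.linspace(-.018,.018,7)
print("on timber",edges("pics/scene3.png",[.528,-.211,.127],.08,ys,[(-.09,-.05),(.05,.09)]))
print("lifted",edges("pics/scene5.png",[.4943,-.2147,.128],.1313+.028,ys,[(-.06,-.02),(.085,.125)]))
print("seat",edges("pics/scene6.png",[.547,.1846,-.179],.0956+.028,ys,[(-.06,-.02),(.085,.125)]))
print("ridge y-",edges("pics/scene0.png",[.5795,.1792,-.18],.070,[-.01,-.005,0,.005,.01],[(-.1,-.06),(.06,.1)]))
print("ridge top",edges("pics/top0.png",[.5795,.1792,-.18],.070,[-.01,-.005,0,.005,.01],[(-.1,-.06),(.06,.1)],"top"))
print("blank top0",edges("pics/top0.png",[.5845,-.203,.128],.08,ys,[(-.09,-.05),(.05,.09)],"top"),edges("pics/scene0.png",[.5845,-.203,.128],.08,ys,[(-.09,-.05),(.05,.09)]))
E
```

```text
on timber [[-72.5, -73.5, -75.5, -70.0, -70.5, -71.5, -71.5], [68.5, 68.5, 67.5, 67.0, 66.5, 66.0, 69.0]]
lifted [[-34.0, -32.0, -33.0, -25.5, -22.5, -22.5, -44.5], [103.0, 102.5, 102.0, 101.5, 101.0, 101.5, 103.5]]
seat [[-26.5, -25.5, -26.0, -26.0, -22.5, -32.5, -43.0], [102.5, 103.0, 103.0, 102.0, 103.0, 104.0, 103.5]]
ridge y- [[-95.0, -96.0, -62.5, -73.5, -63.0], [84.0, 85.5, 86.5, 85.0, 84.5]]
ridge top [[-91.5, -89.5, -90.5, -91.5, -89.0], [86.5, 85.5, 74.5, 87.0, 86.0]]
blank top0 [[-77.0, -76.5, -76.5, -78.0, -77.0, -77.0, -76.5], [84.5, 85.0, 82.5, 83.0, 83.5, 84.0, 84.5]] [[-68.0, -68.5, -69.0, -69.5, -70.0, -70.5, -67.5], [86.0, 85.5, 85.0, 85.0, 87.5, 86.5, 86.5]]
```

Crop: the blank is held flat above the wooden ridge and aligned with it. The far edge is at crop (160,210), inside the far stop region. Edge profiles give a lever of about 32.5 mm, centred across and flat. Descending.

Request:
apply_moves(rows=[0.0033, 0.0006, -0.02, 0, 0, 0, 0.0033, 0.0006, -0.05, 0, 0, 0, 0.0033, 0.0006, -0.08, 0, 0, 0, 0.0033, 0.0006, -0.105, 0, 0, 0, 0.0033, 0.0006, -0.117, 0, 0, 0, 0.0033, 0.0006, -0.12, 0, 0, 0, 0.0033, 0.0006, -0.12, 0, 0, 0, 0.0033, 0.0006, -0.12, 0, 0, 0])

```text
clock: 15.45
tcp_pos: [0.5484, 0.1856, 0.0478]
eef_rot: [-0.0, 0.996, -0.089, 0.001]
wrist_force: [0.3, 0.0, -3.8]
grip_width: 0.0481
grasp_force: 104.1
```

```bash
python3 - <<'E'
from h import *
s=arm.get_state();t=s["tcp_pos"];print(t,s["wrist_force"],s["torque"])
im=arm.read_camera("scene");cv2.imwrite("pics/scene7.png",im);g=im.astype(np.float32).mean(2)
# far end of blank and of the ridge/stop in one picture, along the ridge axis through the nominal seat
for z in(t[2]+.028,.070,.062):
    xs=np.arange(.05,.1,.002);R=[]
    for y in np.linspace(-.012,.012,7):
        uv=proj("scene",place([.5803,.1791,-.18],np.c_[xs,0*xs+y,0*xs+z])).astype(np.float32)
        R.append(cv2.remap(g,uv[:,:1],uv[:,1:],cv2.INTER_LINEAR)[:,0])
    print(round(z,4),list(zip((xs*1000).round().astype(int).tolist(),np.median(R,0).round().astype(int).tolist())))
A=cv2.resize(im[185:265,320:400],None,fx=7,fy=7,interpolation=cv2.INTER_CUBIC);cv2.imwrite("pics/p7.png",A)
E
```

```text
[0.54838028 0.18561774 0.04781839] [ 2.79107401e-01  9.47035654e-04 -3.78878159e+00] [ 0.07564517  0.14170077 -0.0033086 ]
0.0758 [(50, 229), (52, 229), (54, 228), (56, 228), (58, 228), (60, 228), (62, 229), (64, 229), (66, 226), (68, 216), (70, 188), (72, 151), (74, 121), (76, 106), (78, 110), (80, 119), (82, 128), (84, 131), (86, 125), (88, 108), (90, 88), (92, 75), (94, 69), (96, 67), (98, 67)]
0.07 [(50, 228), (52, 228), (54, 228), (56, 228), (58, 229), (60, 230), (62, 228), (64, 218), (66, 194), (68, 158), (70, 124), (72, 107), (74, 106), (76, 117), (78, 127), (80, 131), (82, 127), (84, 111), (86, 91), (88, 77), (90, 70), (92, 67), (94, 67), (96, 69), (98, 69)]
0.062 [(50, 228), (52, 229), (54, 230), (56, 229), (58, 225), (60, 208), (62, 177), (64, 141), (66, 113), (68, 104), (70, 111), (72, 122), (74, 129), (76, 131), (78, 122), (80, 102), (82, 84), (84, 73), (86, 68), (88, 67), (90, 68), (92, 69), (94, 69), (96, 70), (98, 69)]
```

View pics/p7.png

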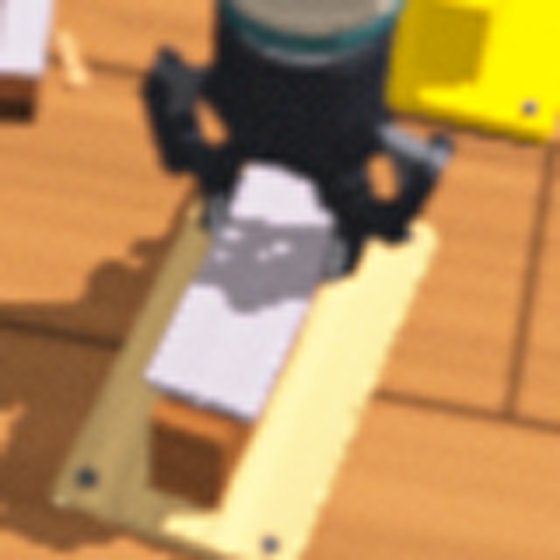

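```bash
python3 - <<'E'
from h import *
im=cv2.imread("pics/scene7.png").astype(np.float32); im0=cv2.imread("pics/scene0.png").astype(np.float32)
ys=np.arange(-.036,.037,.002)
def pr(I,x0,x1,z,ch):
    R=[]
    for x in np.linspace(x0,x1,7):
        uv=proj("scene",place([.5803,.1791,-.18],np.c_[0*ys+x,ys,0*ys+z])).astype(np.float32)
        R.append(cv2.remap(I[...,ch].copy(),uv[:,:1],uv[:,1:],cv2.INTER_LINEAR)[:,0])
    return np.median(R,0).round().astype(int).tolist()
print((ys*1000).round().astype(int).tolist())
print("blank",pr(im,.035,.06,.0758,0)); print("ridge0",pr(im0,-.05,.05,.062,1)); print("ridge0R",pr(im0,-.05,.05,.062,2)); print("stop7",pr(im,.079,.083,.070,1)); print("stop0",pr(im0,.076,.083,.070,1))
E
```

```text
[-36, -34, -32, -30, -28, -26, -24, -22, -20, -18, -16, -14, -12, -10, -8, -6, -4, -2, 0, 2, 4, 6, 8, 10, 12, 14, 16, 18, 20, 22, 24, 26, 28, 30, 32, 34, 36]
blank [91, 95, 94, 98, 121, 163, 210, 229, 232, 232, 232, 231, 231, 231, 231, 231, 232, 232, 232, 232, 232, 232, 232, 232, 231, 232, 232, 233, 234, 230, 215, 180, 156, 157, 170, 180, 183]
ridge0 [148, 149, 150, 150, 148, 149, 148, 148, 144, 138, 130, 123, 121, 120, 120, 120, 121, 120, 120, 120, 121, 121, 121, 120, 120, 119, 113, 106, 106, 121, 156, 199, 232, 241, 244, 245, 244]
ridge0R [180, 180, 181, 181, 180, 181, 179, 181, 184, 188, 194, 198, 199, 198, 198, 199, 199, 199, 199, 199, 199, 199, 199, 199, 198, 195, 188, 179, 177, 187, 214, 237, 250, 253, 254, 254, 254]
stop7 [145, 149, 150, 151, 154, 155, 153, 150, 145, 138, 129, 125, 125, 124, 123, 125, 124, 124, 122, 123, 124, 123, 122, 122, 120, 117, 112, 106, 102, 106, 127, 167, 214, 237, 245, 246, 246]
stop0 [143, 146, 148, 150, 152, 153, 152, 149, 144, 138, 130, 124, 123, 124, 122, 123, 122, 122, 122, 123, 123, 122, 121, 121, 120, 117, 114, 108, 104, 105, 124, 165, 209, 236, 243, 245, 245]
```

Relative offsets are under 1 mm both along and across the ridge. Final descent.

Request:
apply_moves(rows=[0, 0, -0.003, 0, 0, 0, 0, 0, -0.006, 0, 0, 0, 0, 0, -0.008, 0, 0, 0, 0, 0, -0.01, 0, 0, 0, 0, 0, -0.01, 0, 0, 0])

```text
clock: 16.0
tcp_pos: [0.5479, 0.1854, 0.0431]
eef_rot: [0.0, 0.996, -0.089, -0.0]
wrist_force: [-0.3, -0.0, -4.7]
grip_width: 0.0483
grasp_force: 104.1
```

Request:
apply_moves(rows=[0, 0, -0.001, 0, 0, 0, 0, 0, -0.002, 0, 0, 0, 0, 0, -0.002, 0, 0, 0])

```text
clock: 16.3
tcp_pos: [0.5481, 0.1855, 0.0425]
eef_rot: [-0.0, 0.996, -0.089, 0.0]
wrist_force: [-1.0, -0.5, -3.5]
grip_width: 0.0481
grasp_force: 104.1
```

Request:
apply_moves(rows=[0, 0, -0.0005, 0, 0, 0, 0, 0, -0.001, 0, 0, 0, 0, 0, -0.001, 0, 0, 0])

```text
clock: 16.6
tcp_pos: [0.5481, 0.1855, 0.0421]
eef_rot: [-0.0, 0.996, -0.089, 0.0]
wrist_force: [-0.4, 0.1, -3.5]
grip_width: 0.0478
grasp_force: 104.3
```

```bash
python3 -c "
from workcell import arm
s=arm.get_state();print(s['tcp_pos'],s['wrist_force'],s['torque'])"
```

```text
[0.54809206 0.18552917 0.04214864] [-0.36367743  0.1067723  -3.48565249] [-0.02873425  0.10984603  0.00600731]
```

Request:
apply_moves(rows=[0, 0, -0.0005, 0, 0, 0, 0, 0, -0.001, 0, 0, 0, 0, 0, -0.001, 0, 0, 0])

```text
clock: 16.9
tcp_pos: [0.5482, 0.1855, 0.0421]
eef_rot: [-0.0, 0.996, -0.089, 0.0]
wrist_force: [-2.4, -1.0, 0.4]
grip_width: 0.0478
grasp_force: 104.6
```

Request:
apply_moves(rows=[0, 0, -0.0005, 0, 0, 0, 0, 0, -0.001, 0, 0, 0, 0, 0, -0.001, 0, 0, 0])

```text
clock: 17.2
tcp_pos: [0.5483, 0.1856, 0.0421]
eef_rot: [-0.0, 0.996, -0.089, 0.0]
wrist_force: [-4.6, 0.2, 5.1]
grip_width: 0.0479
grasp_force: 105.1
```

Contact, at about 10 N with the weight borne. Easing off the preload, then softening the grip and opening.

Request:
apply_moves(rows=[0, 0, 0.0008, 0, 0, 0, 0, 0, 0.0008, 0, 0, 0, 0, 0, 0.0008, 0, 0, 0], force=20)

```text
clock: 17.5
tcp_pos: [0.5483, 0.1856, 0.0421]
eef_rot: [-0.0, 0.996, -0.089, 0.0]
wrist_force: [-2.6, -1.8, 6.1]
grip_width: 0.0481
grasp_force: 105.0
```

Request:
apply_moves(rows=[0, 0, 0, 0, 0, 0, 0, 0, 0, 0, 0, 0, 0, 0, 0, 0, 0, 0, 0, 0, 0, 0, 0, 0, 0, 0, 0, 0, 0, 0, 0, 0, 0, 0, 0, 0], hand=-1)

```text
clock: 18.1
tcp_pos: [0.548, 0.1855, 0.0414]
eef_rot: [0.0, 0.996, -0.089, -0.0]
wrist_force: [-0.4, -0.2, 0.0]
grip_width: 0.0853
grasp_force: 0.0
```

```bash
python3 -c "
from workcell import arm
s=arm.get_state();print(s['tcp_pos'],s['wrist_force'],s['torque'],s['grip_width'])"
```

```text
[0.54799865 0.18550505 0.04143992] [-0.42098274 -0.18378559  0.00293182] [ 0.06086187  0.01597873 -0.02219902] 0.08525163673430387
```

Released with no contact force. Retracting straight up, then away.

Request:
apply_moves(rows=[0, 0, 0.02, 0, 0, 0, 0, 0, 0.07, 0, 0, 0, 0, 0, 0.14, 0, 0, 0, 0, 0, 0.22, 0, 0, 0, 0, 0, 0.32, 0, 0, 0, -0.1, 0, 0.36, 0, 0, 0, -0.2, -0.1, 0.36, 0, 0, 0, -0.3, -0.2, 0.36, 0, 0, 0, -0.35, -0.35, 0.36, 0, 0, 0, -0.35, -0.5, 0.36, 0, 0, 0, -0.35, -0.65, 0.36, 0, 0, 0, -0.35, -0.7, 0.36, 0, 0, 0, -0.35, -0.7, 0.36, 0, 0, 0])

```text
clock: 19.4
tcp_pos: [0.4074, -0.0982, 0.1865]
eef_rot: [0.001, 0.996, -0.091, 0.001]
wrist_force: [0.1, 0.6, -0.9]
grip_width: 0.0853
grasp_force: 0.0
```

```bash
python3 - <<'E'
from h import *
P=np.array([.5803,.1791,-.18])
for n in("scene","top"):
    im=arm.read_camera(n);cv2.imwrite(f"pics/{n}8.png",im)
    hsv=cv2.cvtColor(im,cv2.COLOR_BGR2HSV); g=((hsv[...,1]<60)&(hsv[...,2]>150)).astype(np.uint8)
    uv=proj(n,[[.58,.179,.07]])[0].round().astype(int)
    k,lab,st,_=cv2.connectedComponentsWithStats(g); l=lab[uv[1],uv[0]]; m=(lab==l).astype(np.float32); print(n,g[uv[1],uv[0]],st[l])
    if n=="scene" or st[l,4]<1200: print(fit({n:m},[box(.14,.05,.0699,.07)],P))
E
```

```text
scene 1 [341 206  31  40 653]
(array([ 0.58129647,  0.17879084, -0.177479  ]), np.float64(0.057331547141075134))
top 1 [268 163  24  43 619]
(array([ 0.57675297,  0.17947395, -0.18385421]), np.float64(0.0616922453045845))
```

```bash
python3 -c "
from workcell import arm
print(arm.sign_off(),arm.get_state()['clock'])"
```

```text
the job is handed in; nothing more can be done
the job is handed in; nothing more can be done
```

I slid the blank out to about 51 mm overhang, pinched and lifted it, laid it on the drilling block's ridge between the stops, released it and handed the job in at about 19.5 s; the last camera fits put it within about 3 mm of the seat and 0.01 rad of the ridge, and I got no verdict back.

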